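Scrape the pressing slab clean, hang the scraper over the rail, set the die

TASK

Get the pellet pressing slab ready again: lift the folded scraper off its leaning rest, scrape all four white chips off the dark slab into the open part of the steel tray it stands in, and then drape the scraper over the bar of the hanging rail, between the posts, one leg either side and the grip board up. Last, stand the steel die body upright in the middle of the cleaned slab. Move the chips with the scraper only, not with the fingers or the die, and leave the plunger, the flask and the beaker where they stand.

Things in the scene. Friction and masses are not known exactly. Their poses are not given: they have to be found in the camera images.
- tray: Shallow stainless tray, fixed, 134 x 204 mm (long side along own y), rim 18 mm high. Origin: centre of its underside; z up. Inner floor at z = 2 mm, inside walls at x = +-63 and y = +-98 mm. The pressing slab stands fixed in its -y end; the +y end, from y = +16 to +98 mm, is open floor for the chips.
- slab_top (a point): Centre of the top face of the pressing slab, a dark steel block 120 (tray x) by 112 (tray y) by 30 mm high without rim, fixed in the tray; at (0, -40, 32) mm in the tray's frame, axes as the tray's. Its free edge over the open tray floor is 56 mm away on the +y side; its top is 14 mm above the tray rim.
- rest: Scraper rest, fixed: aluminium foot 120 x 110 x 10 mm with a grey saddle block leaning 0.44 rad (25 degrees) from vertical towards the foot's -x (the robot). Origin: centre of the underside, z up. The block is 28 mm thick across the slope, 70 mm wide (y); its top is 115 mm up the slope from the point (30, 0, 0) mm.
- scraper_grip (a point): Where to grip the scraper: in its wooden grip board, 14 mm thick (x), 90 mm wide (y), from 26 mm below this point, where it meets the 44 mm wide fold, to 18 mm above. Scraper: about 0.22 kg; own z from the blade edge up to the board, y along the width, x from the short leg to the blade leg. At the start it leans 0.44 rad as the rest does; it comes off along its z, free after 100 mm.
- scraper_fold (a point): Middle of the underside of the scraper's fold, 30 mm below scraper_grip, axes the same. The scraper is a steel sheet 4 mm thick, 90 mm wide, folded to an upside-down U; the gap between the legs is 36 mm. The fold lies on the bar when it hangs, and on top of the rest's block at the start, legs either side of it, blade leg on the upper side.
- scraper_edge (a point): Middle of the scraping edge, the lower end of the scraper's long blade leg: at x = +20 mm, 130 mm below scraper_grip, axes the same; the edge is 90 mm long along y, 4 mm thick. The short leg, at x = -20 mm, ends 35 mm higher.
- rail_mid (a point): Middle of the axis of the hanging rail's horizontal bar: steel bar, 12 mm diameter, 240 mm long, along own y, 150 mm above the worktop, on two round posts (16 mm diameter) at its ends with 70 mm round feet. Fixed. z up.
- die_center (a point): Centre of the pellet die, a steel cylinder 54 mm in diameter and 41 mm high with a bore in its top and a black ring, standing upright on the worktop (about 0.46 kg). The point is half-way up, z along its axis.
- plunger_center (a point): Bystander: the die plunger, a polished steel pin 27 mm wide and 52 mm tall, standing on its head; point half-way up.
- flask_center (a point): Bystander: conical glass flask, 83 mm wide, 134 mm tall; point half-way up.
- beaker_center (a point): Bystander: glass beaker, 73 mm wide, 94 mm tall; point half-way up.
- chip_1_center (a point): Centre of a loose white chip of a broken pellet, irregular, about 16 x 13 mm and 8 mm thick, 12 g, lying on the slab at the start.
- chip_2_center (a point): Centre of a loose white chip of a broken pellet, irregular, about 16 x 13 mm and 8 mm thick, 12 g, lying on the slab at the start.
- chip_3_center (a point): Centre of a loose white chip of a broken pellet, irregular, about 16 x 13 mm and 8 mm thick, 12 g, lying on the slab at the start.
- chip_4_center (a point): Centre of a loose white chip of a broken pellet, irregular, about 16 x 13 mm and 8 mm thick, 12 g, lying on the slab at the start.

How it is judged:
By the outcome, as a careful person would: the job done as asked, in the order asked, and still so for the second after the job is handed in, with the robot touching nothing.
It also fails if it takes over 61 s, if anything falls off the work surface, if the arm or the gripper's body presses on something with over 40 N, if the wrist force passes 120 N, or if a joint passes its speed limit or range.

ROBOT

A 6-joint arm with a two-finger parallel gripper is mounted at the origin on a cart in front of the work surface, level with it; the furniture and walls round the work are solid. World frame = base frame: x ahead of the robot, y to its left, z up, the work surface at z = 0. Lengths are in m, angles in rad, forces in N, time in s.
With the tool pointing down it reaches from about 0.4 to 0.825 m from the base axis. Payload 7 kg.
Tool frame: the origin (TCP) lies on the centre line of the jaws, within the pads' length; the fingertips stand 14 mm ahead of it and the grasp point (between the pads) lies 5 mm behind it; z points along the fingers, y is the line along which they close (so a half turn about z gives the same grasp; the last joint's range is limited). The gripper opens to 88 mm and grips with 3 to 60 N. Pads are 19 mm wide; open, the fingers measure 130 mm over their backs; the gripper's body (78 mm by 193 mm) begins 47 mm behind the grasp point.
Start: joints at [-0.92, 0.359, 0.012, 0, -1.224, -0.288], TCP at [0.24, -0.631, 0.241] pointing down, gripper open.
Joint ranges: [-3.07, 3.07], [-1.43, 2.12], [-1.02, 1.25], [-3.03, 1.67], [-3.05, -0], [-3.03, 3.03]. Speed limits (rad/s): [2.39, 2.39, 3.01, 3.14, 3.14, 3.14].

INTERFACE

Orientations are given as a unit quaternion [w, x, y, z].
In Python, from cell import r gives the robot as it stands.
- The arm moves only by the tool play_rows, never from a script. Its argument "increments" is one flat list of numbers, 7 for each row, row after row: the shift along the world's x, y, z in m, then the turn, a rotation vector about the world's x, y, z in degrees, then the finger opening in m, from 0 to 0.0876. A call has 1 to 10 rows; each row shifts and turns the commanded pose from where the row before left it; what a row does not reach is not made up. A row lasts 1/10 s, in which the tool goes at most 50 mm and 8.59 degrees, less where a joint would pass 70% of its speed; a pose out of reach is approached as far as the arm can. A call with a gripper value outside its range is refused whole. The fingers move at their own pace and stop on an object; "squeeze" is the grip in N (left out, the last holds). Time passes only in rows, so rows that do not move let the fingers close. It gives the time, the measured TCP pose, the force, the opening and the grip force at its end, in the units of the state.
- r.observe(): the state, without advancing time (a new reading comes with each control period).
- r.camera(name): name is "scene" or "top" or "wrist"; returns a dict with "frame" (400x640x3 uint8, red, green, blue), "camera_matrix" (3x3 intrinsics, pixels), "D" ([k1, k2, p1, p2, k3] as OpenCV has them; the pictures are not rectified), "rvec" (rotation vector, rad) and "tvec" (3), from world to camera coordinates, as OpenCV has them; the wrist camera has in their place "T_tool_cam" (4x4, takes a point from camera to tool coordinates, whose origin is the TCP and whose axes are the flange's). Camera axes: x right, y down, z forward; pixel columns grow to the right and rows downward; lengths in m; the calibration is good to about 2 mm. A picture is of the moment at which its call begins: read the wrist's pose just before it. There is no depth.
- r.job_done(): hands the job in; it is judged then, once.
Trained networks look in a picture, given as the dict that the camera call returned (one of the last four; its "shot" number tells which), for a name from the list of things; names that differ only in an ending like _2 or _b are one class to them, and where a whole thing is asked for, a point or a joint stands for the part that bears it (a point fixed in the world has none). Each returns a list of dicts, best first, with "conf" (0 to 1); they miss things now and then, are a little off and sometimes report something else, mostly with a low value. They report only what shows in the picture. A call takes as long as a camera call.
- r.search_frame(name, picture): "location" ([column, row] in pixels, amid what is visible of it).
- r.outline_of(name, picture): "mask" (400x640 bool, what is visible of it) and "location" ([column, row] in pixels, amid what is visible of it).
- r.mark_of(name, picture): "location" ([column, row] in pixels: a listed point, or the origin of a listed thing).
The state is a dict: "t": time; "q": joint angles; "qvel": joint speeds; "effort": joint torques, N m; "tool_pos": TCP position; "tool_rot": TCP orientation; "force": force on the tool from outside, world axes, zero at the start; "torque": the same for the moment, N m; "opening": finger opening in m; "finger_force": force on a finger pad.
Only numpy, scipy, OpenCV 4.12 (cv2) and the standard library are available. Lean on these libraries where they do the work, as an engineer would, in place of code of your own. Each camera call takes 0.05 s, during which the arm holds its last target. There are 200 camera calls.

## Working session

There is one attempt and no reset: what is moved stays moved. The work goes in short steps, Python scripts to look and compute and a tool call to move; the robot and the scene stay as the last step left them, time stands still between calls to the robot, and variables do not carry over. Pictures are saved under pics/ and viewed, at most 10 in all, crops included, and the job is handed in when it is done.

Besides the shell and the picture viewer there is one more tool, called after "Request:" in YAML: its name, and indented under it one key for each argument. play_rows: Moves the arm, as the interface text tells. Its arguments: {"type":"object","properties":{"increments":{"type":"array","items":{"type":"number"}},"squeeze":{"type":"number"}},"required":["increments"]}

```bash
mkdir -p pics; ls
cat > h.py <<'E'
import numpy as np, cv2
from scipy.spatial.transform import Rotation as R
from cell import r
np.set_printoptions(precision=4,suppress=True)
def pose(s): 
    T=np.eye(4);T[:3,:3]=R.from_quat(np.roll(s["tool_rot"],-1)).as_matrix();T[:3,3]=s["tool_pos"];return T
def shot(name):
    s=r.observe(); c=r.camera(name)
    if "rvec" in c:
        Rm=cv2.Rodrigues(np.array(c["rvec"],float))[0]; c["o"]=-Rm.T@np.array(c["tvec"],float).ravel(); c["R"]=Rm.T
    else:
        T=pose(s)@np.array(c["T_tool_cam"]); c["o"]=T[:3,3]; c["R"]=T[:3,:3]
    return c
def ray(c,p):
    u=cv2.undistortPoints(np.array([[p]],float),np.array(c["camera_matrix"],float),np.array(c["D"],float)).ravel()
    d=c["R"]@np.array([u[0],u[1],1]); return c["o"],d/np.linalg.norm(d)
def atz(c,p,z):
    o,d=ray(c,p); return o+d*(z-o[2])/d[2]
def tri(rs):
    A=sum(np.eye(3)-np.outer(d,d) for o,d in rs); b=sum((np.eye(3)-np.outer(d,d))@o for o,d in rs)
    X=np.linalg.solve(A,b); return X,max(np.linalg.norm((np.eye(3)-np.outer(d,d))@(X-o)) for o,d in rs)
def proj(c,X):
    Rm=c["R"].T; t=-Rm@c["o"]
    return cv2.projectPoints(np.array(X,float).reshape(-1,3),cv2.Rodrigues(Rm)[0],t,np.array(c["camera_matrix"],float),np.array(c["D"],float))[0].reshape(-1,2)
def save(c,n,crop=None,k=1):
    f=c["frame"][:,:,::-1]
    if crop: f=f[crop[1]:crop[3],crop[0]:crop[2]]
    cv2.imwrite("pics/"+n,cv2.resize(f,None,fx=k,fy=k,interpolation=cv2.INTER_CUBIC) if k!=1 else f)
E
python3 - <<'E'
from h import *
S=shot("scene");T=shot("top")
save(S,"scene0.png");save(T,"top0.png")
print(S["o"],T["o"])
names="tray slab_top rest scraper_grip scraper_fold scraper_edge rail_mid die_center plunger_center flask_center beaker_center chip_1_center".split()
for n in names:
    a=r.mark_of(n,S);b=r.mark_of(n,T)
    print(n,[(np.round(x["location"]),round(x["conf"],2)) for x in a[:4]],[(np.round(x["location"]),round(x["conf"],2)) for x in b[:4]])
    if a and b and "chip" not in n:
        X,e=tri([ray(S,a[0]["location"]),ray(T,b[0]["location"])]); print("   ",X,e)
    if "chip" in n:
        for x in b[:4]: print(atz(T,x["location"],.036))
        for x in a[:4]: print(atz(S,x["location"],.036))
E
```

```text
pics
[-0.5151  0.7976  0.945 ] [0.3863 0.0756 1.2226]
tray [(array([339., 243.]), 0.91)] [(array([324., 250.]), 0.86), (array([242., 246.]), 0.44)]
    [ 0.4358  0.0571 -0.0005] 0.005022783451085621
slab_top [(array([354., 234.]), 0.6)] [(array([335., 250.]), 0.74)]
    [0.4278 0.0143 0.0252] 0.0071952728673676004
rest [(array([270., 230.]), 0.93)] [(array([277., 185.]), 0.6)]
    [0.6364 0.2134 0.0047] 0.004177605200646169
scraper_grip [(array([273., 205.]), 0.84)] [(array([272., 185.]), 0.92), (array([183., 238.]), 0.16)]
    [0.6105 0.2099 0.1247] 0.001283719628359694
scraper_fold [(array([269., 209.]), 0.58)] [(array([270., 186.]), 0.78)]
    [0.6132 0.2222 0.108 ] 0.0036400456303546857
scraper_edge [(array([270., 222.]), 0.79), (array([278., 268.]), 0.72)] [(array([280., 171.]), 0.96), (array([480., 247.]), 0.65), (array([324., 252.]), 0.36)]
    [0.6787 0.1996 0.0117] 0.003234840446596634
rail_mid [] [(array([485., 248.]), 0.93), (array([326., 252.]), 0.64)]
die_center [(array([278., 266.]), 0.74), (array([272., 210.]), 0.72)] [(array([242., 247.]), 0.61)]
    [0.4337 0.3033 0.0255] 0.0008871936250890867
plunger_center [(array([218., 283.]), 0.45)] [(array([183., 233.]), 0.63)]
    [0.4716 0.4881 0.0261] 0.002008188750903194
flask_center [(array([363., 180.]), 0.73)] [(array([412., 181.]), 0.82), (array([182., 232.]), 0.27)]
    [ 0.6503 -0.217   0.0563] 0.0037635380541561655
beaker_center [(array([389., 172.]), 0.81)] [(array([457., 188.]), 0.75)]
    [ 0.6371 -0.3527  0.0524] 0.0037283015432963344
chip_1_center [] []
```

View pics/scene0.png

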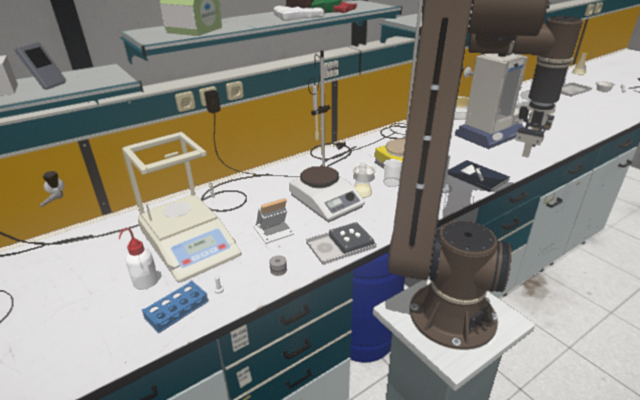

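View pics/top0.png

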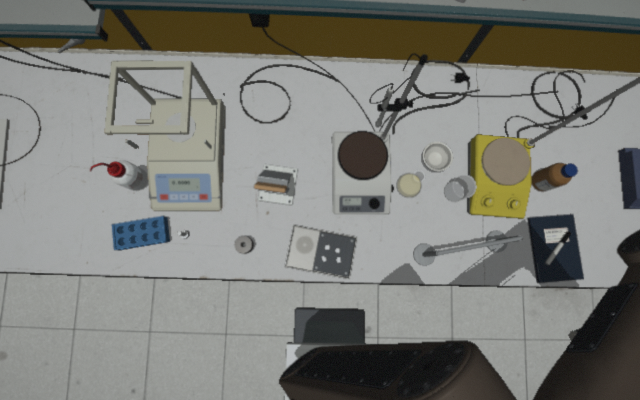

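Scene: balance left, rest with scraper at top px (275,184), die (244,244), tray (320,250) with slab at its right and 4 chips, rail bar from about (424,254) towards (500,238), glassware (408,184)/(460,188). I need a zoom for the orientations.

Run:
```python
from h import *
T=shot("top"); save(T,"top1.png",(230,160,540,290),2.58)
S=shot("scene")
for n in ["tray","slab_top","rest","scraper_grip","rail_mid","chip_1_center","die_center"]:
    for nm,c in(("T",T),("S",S)):
        for o in r.outline_of(n,c)[:4]:
            m=o["mask"].astype(np.uint8); 
            if m.sum()<5: continue
            q=cv2.boxPoints(cv2.minAreaRect(cv2.findNonZero(m)))
            print(nm,n,round(o["conf"],2),np.round(o["location"],1),m.sum(),q.round().astype(int).tolist())
```

```text
T tray 0.76 [322.9 250.1] 2880 [[283, 267], [292, 223], [358, 236], [349, 279]]
S tray 0.66 [338.2 242.4] 1701 [[305, 238], [365, 217], [376, 246], [316, 268]]
T slab_top 0.62 [320.7 249.2] 2748 [[284, 267], [292, 224], [357, 236], [349, 279]]
S slab_top 0.92 [338.5 241.9] 1714 [[305, 238], [366, 216], [377, 246], [316, 268]]
S slab_top 0.3 [394.4 173.4] 467 [[382, 187], [384, 158], [402, 159], [400, 188]]
T rest 0.92 [280.9 194.6] 619 [[257, 199], [263, 163], [297, 168], [291, 205]]
S rest 0.59 [273.4 232.9] 474 [[255, 225], [292, 221], [294, 239], [257, 243]]
T scraper_grip 0.55 [275.7 180.1] 681 [[253, 189], [257, 167], [290, 172], [287, 194]]
S scraper_grip 0.88 [268.8 209.3] 637 [[252, 207], [284, 198], [290, 220], [258, 229]]
T rail_mid 0.68 [460.7 248.1] 990 [[411, 245], [518, 226], [522, 247], [415, 266]]
S rail_mid 0.5 [447.5 187.5] 81 [[443, 159], [451, 159], [451, 192], [443, 192]]
T die_center 0.6 [242.7 244.1] 259 [[235, 252], [235, 235], [253, 235], [253, 252]]
S die_center 0.72 [278.  265.3] 310 [[270, 255], [286, 255], [286, 275], [270, 275]]
```

View pics/top1.png

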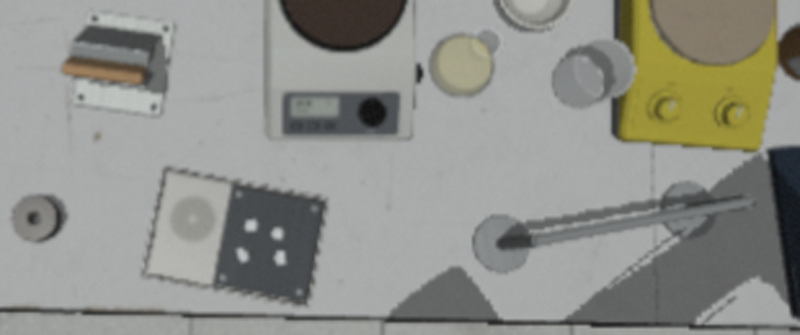

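Run:
```python
from h import *
T=shot("top"); f=lambda a,z: atz(T,(230+a[0]/2.58-.3,160+a[1]/2.58-.3),z)
print("tray rim", *[f(a,.018) for a in[(166,168),(327,198),(305,303),(144,276)]])
print("slab", *[f(a,.032) for a in[(236,184),(327,200),(306,300),(218,287)]])
print("chips", *[f(a,.036) for a in[(250,225),(278,233),(243,255),(280,258)]])
print("rail feet", *[f(a,.0) for a in[(500,243),(687,208)]])
print("bar ends", *[f(a,.15) for a in[(502,242),(752,201)]])
print("rest foot",*[f(a,.01) for a in[(92,13),(174,24),(160,116),(75,105)]])
print("board top ends",*[f(a,.148) for a in[(65,66),(146,78)]])
print("die",f((38,217),.041), "plunger etc flask",f((463,65),.1))
```

```text
tray rim [0.5079 0.1484 0.018 ] [ 0.4774 -0.0469  0.018 ] [ 0.352  -0.0227  0.018 ] [0.3785 0.1693 0.018 ]
slab [0.4899 0.0635 0.032 ] [ 0.474  -0.0455  0.032 ] [ 0.3559 -0.0227  0.032 ] [0.3683 0.0811 0.032 ]
chips [0.4415 0.0456 0.036 ] [0.4331 0.0123 0.036 ] [0.4062 0.0529 0.036 ] [0.4039 0.0092 0.036 ]
rail feet [ 0.4296 -0.2624  0.    ] [ 0.4787 -0.499   0.    ]
bar ends [ 0.4254 -0.2231  0.15  ] [ 0.477  -0.5022  0.15  ]
rest foot [0.6992 0.2486 0.01  ] [0.6886 0.1463 0.01  ] [0.5724 0.1588 0.01  ] [0.5827 0.2632 0.01  ]
board top ends [0.6031 0.2551 0.148 ] [0.5927 0.1663 0.148 ]
die [0.4434 0.2944 0.041 ] plunger etc flask [ 0.6292 -0.1939  0.1   ]
```

Run:
```python
from h import *
s=r.observe(); print(s["q"],pose(s),s["force"],s["opening"])
c=shot("wrist"); print(c["T_tool_cam"],c["camera_matrix"],c["o"])
```

```text
[-0.9199  0.3586  0.0119  0.     -1.2241 -0.2881] [[-0.9349 -0.3549 -0.      0.2395]
 [-0.3549  0.9349 -0.     -0.6311]
 [ 0.     -0.     -1.      0.2406]
 [ 0.      0.      0.      1.    ]] [-0.3447  0.1532  0.4115] 0.08780599273405318
[[-0.001  -0.9628 -0.2701  0.0722]
 [ 1.     -0.0007 -0.0011  0.0017]
 [ 0.0009 -0.2701  0.9628 -0.1438]
 [ 0.      0.      0.      1.    ]] [[297.0589   0.     318.6508]
 [  0.     297.0589 199.7355]
 [  0.       0.       1.    ]] [ 0.1714 -0.6551  0.3843]
```

Request:
play_rows:
  increments: [0.03,0.04,0.01,0,0,0,0.0876,0.02,0.045,0.01,0,0,0,0.0876,0.02,0.045,0.01,0,0,0,0.0876,0.02,0.045,0.01,0,0,0,0.0876,0.02,0.045,0.01,0,0,0,0.0876]

```text
t: 2.7
tool_pos: [0.3489, -0.411, 0.2907]
tool_rot: [0.0, -0.18, 0.984, -0.0]
force: [0.9, -0.0, -0.3]
opening: 0.088
finger_force: 0.0
```

Request:
play_rows:
  increments: [0.012,0.046,0,0,0,7,0.0876,0.012,0.046,0,0,0,7,0.0876,0.012,0.046,0,0,0,7,0.0876,0.012,0.046,0,0,0,7,0.0876,0.012,0.046,0,0,0,7,0.0876,0.012,0.046,0,0,0,7,0.0876,0.012,0.046,0,0,0,7,0.0876,0.012,0.046,0,0,0,7,0.0876,0.012,0.046,0,0,0,7,0.0876,0.03,0.039,0,0,0,0,0.0876]

```text
t: 3.7
tool_pos: [0.4858, 0.0426, 0.2913]
tool_rot: [0.001, -0.67, 0.742, -0.0]
force: [1.1, -0.1, 1.4]
opening: 0.0876
finger_force: 0.0
```

Request:
play_rows:
  increments: [0.03,0.039,0.01,0,0,0,0.0876,0.03,0.039,0.01,0,0,0,0.0876,0.03,0.039,0.01,0,0,0,0.0876,0.01,0.035,0,0,0,0,0.0876,0,0,0,0,0,0,0.0876]

```text
t: 4.2
tool_pos: [0.5873, 0.1955, 0.3185]
tool_rot: [-0.001, -0.669, 0.744, 0.0]
force: [-0.4, -0.4, -0.5]
opening: 0.0875
finger_force: 0.0
```

Run:
```python
from h import *
s=r.observe(); print(s["q"],pose(s))
c=shot("wrist"); save(c,"w1.png"); np.savez("w1.npz",o=c["o"],R=c["R"],K=c["camera_matrix"],D=c["D"])
for n in ["scraper_grip","scraper_fold","scraper_edge","rest"]:
    print(n,[(np.round(x["location"],1),round(x["conf"],2),atz(c,x["location"],dict(scraper_grip=.131,scraper_fold=.104,rest=0,scraper_edge=.02)[n])) for x in r.mark_of(n,c)[:2]])
```

```text
[ 0.6362  0.2295  0.0076 -0.0003 -1.3503 -0.7422] [[-0.1058 -0.9944 -0.0013  0.5873]
 [-0.9944  0.1058 -0.0006  0.1955]
 [ 0.0007  0.0012 -1.      0.3185]
 [ 0.      0.      0.      1.    ]]
scraper_grip [(array([303.3, 199.9]), 0.86, array([0.6071, 0.2152, 0.131 ]))]
scraper_fold [(array([295.2, 195.3]), 0.95, array([0.6187, 0.2156, 0.104 ])), (array([428.4,  23. ]), 0.47, array([0.4512, 0.0401, 0.104 ]))]
scraper_edge [(array([260.6, 178.7]), 0.69, array([0.6767, 0.2053, 0.02  ]))]
rest []
```

View pics/w1.png

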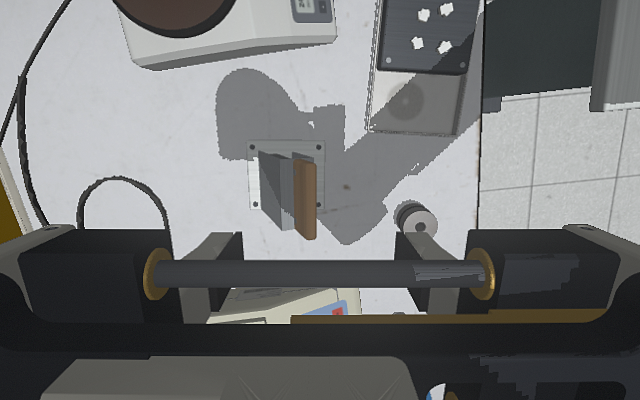

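Wrist view: board across (294–316, 160–240), foot corners (249,141),(325,141),(249,208), die top at (419,225), chips (424,15),(446,10),(417,43),(445,47).

Run:
```python
from h import *
z=np.load("w1.npz");c={"o":z["o"],"R":z["R"],"camera_matrix":z["K"],"D":z["D"]}
a=[atz(c,p,.01) for p in [(249,141),(325,141),(249,208)]];print(*a)
x=a[0]-a[1];x/=np.linalg.norm(x);y=a[2]-a[0];y/=np.linalg.norm(y);print("yaws",np.degrees(np.arctan2(x[1],x[0])),np.degrees(np.arctan2(-y[0],y[1])))
print("rest ctr",(a[1]+a[2])/2)
print("board top",atz(c,(306,159),.148),atz(c,(312,239),.148))
print("chips",*[atz(c,p,.036)[:2] for p in [(424,15),(446,10),(417,43),(445,47)]])
print("slab/tray corners",atz(c,(375,70),.032),atz(c,(466,74),.032),atz(c,(369,131),.018),atz(c,(457,135),.018))
print("die top",atz(c,(420,225),.041))
```

```text
[0.6871 0.1483 0.01  ] [0.5738 0.1606 0.01  ] [0.7049 0.2521 0.01  ]
yaws -6.158696490377787 -9.702820863993336
rest ctr [0.6393 0.2064 0.01  ]
board top [0.5974 0.1663 0.148 ] [0.6014 0.2576 0.148 ]
chips [0.4324 0.0142] [0.4043 0.0113] [0.442  0.0459] [0.4056 0.0545]
slab/tray corners [0.4977 0.0725 0.032 ] [0.3755 0.0902 0.032 ] [0.5086 0.1525 0.018 ] [0.3803 0.1718 0.018 ]
die top [0.4442 0.2975 0.041 ]
```

Request:
play_rows:
  increments: [-0.005,0.005,-0.025,-0.7,-6.26,0,0.07,-0.005,0.005,-0.025,-0.7,-6.26,0,0.07,-0.005,0.005,-0.025,-0.7,-6.26,0,0.07,-0.006,0.005,-0.025,-0.7,-6.26,0,0.07,0,0,0,0,0,0,0.07]

```text
t: 4.95
tool_pos: [0.563, 0.2007, 0.2204]
tool_rot: [0.13, -0.652, 0.729, -0.159]
force: [-0.1, -0.8, -0.1]
opening: 0.0701
finger_force: 0.0
```

Run:
```python
from h import *
s=r.observe(); P=pose(s);print(s["q"],P,s["opening"])
g=np.array([.607,.211,.131]); print("to go to grip (tcp 3mm ahead):",g+.003*P[:3,2]-P[:3,3])
c=shot("wrist"); save(c,"w2.png"); 
for n in ["scraper_grip","scraper_fold"]:
    for x in r.mark_of(n,c)[:1]: print(n,np.round(x["location"],1),x["conf"],atz(c,x["location"],dict(scraper_grip=.131,scraper_fold=.104)[n]))
```

```text
[ 0.8338  0.0649 -0.7031  0.5881 -0.6517 -1.3915] [[-0.115  -0.9102  0.3979  0.563 ]
 [-0.9932  0.0982 -0.0622  0.2007]
 [ 0.0175 -0.4024 -0.9153  0.2204]
 [ 0.      0.      0.      1.    ]] 0.07006602582592182
to go to grip (tcp 3mm ahead): [ 0.0452  0.0101 -0.0922]
scraper_grip [319.9 224.6] 0.6 [0.6024 0.2132 0.131 ]
scraper_fold [314.4 218.6] 0.86 [0.6205 0.2163 0.104 ]
```

View pics/w2.png

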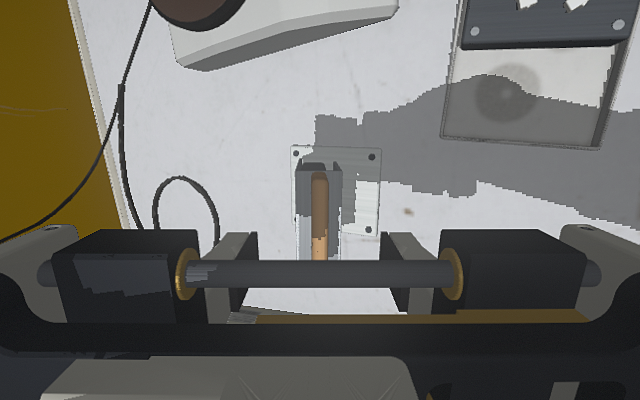

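Request:
play_rows:
  increments: [0.008,0.003,-0.016,0.5,-0.6,0,0.07,0.008,0.003,-0.016,0.5,-0.7,0,0.07,0.008,0.002,-0.016,0,0,0,0.07,0.008,0.002,-0.016,0,0,0,0.07,0.007,0,-0.015,0,0,0,0.07,0,0,0,0,0,0,0.07]

```text
t: 5.7
tool_pos: [0.6113, 0.217, 0.1488]
tool_rot: [0.15, -0.647, 0.73, -0.159]
force: [-0.3, -0.0, 0.5]
opening: 0.0698
finger_force: 0.0
```

Run:
```python
from h import *
s=r.observe(); P=pose(s);print(s["q"],P,s["opening"],s["force"])
g=np.array([.607,.211,.131]); d=g+.003*P[:3,2]-P[:3,3];print("to go to grip (tcp 3mm ahead):",d,P[:3,:3].T@d)
```

```text
[ 0.6965  0.2029 -0.8035  0.9211 -0.388  -1.6506] [[-0.1173 -0.8977  0.4248  0.6113]
 [-0.993   0.112  -0.0375  0.217 ]
 [-0.014  -0.4262 -0.9045  0.1488]
 [ 0.      0.      0.      1.    ]] 0.0698089976776002 [-0.2704 -0.0061  0.4603]
to go to grip (tcp 3mm ahead): [-0.003  -0.0061 -0.0205] [0.0067 0.0108 0.0175]
```

Request:
play_rows:
  increments: [0,0,0,0,0,0,0.07,0,0,0,0,0,0,0.07]

```text
t: 5.9
tool_pos: [0.6103, 0.2178, 0.1507]
tool_rot: [0.151, -0.647, 0.73, -0.159]
force: [0.5, -0.6, 0.3]
opening: 0.0703
finger_force: 0.0
```

Run:
```python
from h import *
s=r.observe(); P=pose(s);print(s["q"],s["qvel"],P,s["force"])
g=np.array([.607,.211,.131]); d=g+.003*P[:3,2]-P[:3,3];print("to go to grip (tcp 3mm ahead):",d,P[:3,:3].T@d)
c=shot("wrist"); save(c,"w3.png")
```

```text
[ 0.6996  0.1989 -0.8039  0.9184 -0.3894 -1.6493] [ 0.0081 -0.0061 -0.0092  0.0104  0.0035 -0.0087] [[-0.1158 -0.8971  0.4263  0.6103]
 [-0.9931  0.1114 -0.0355  0.2178]
 [-0.0156 -0.4275 -0.9039  0.1507]
 [ 0.      0.      0.      1.    ]] [ 0.4649 -0.6443  0.2999]
to go to grip (tcp 3mm ahead): [-0.002  -0.007  -0.0224] [0.0075 0.0106 0.0196]
```

View pics/w3.png

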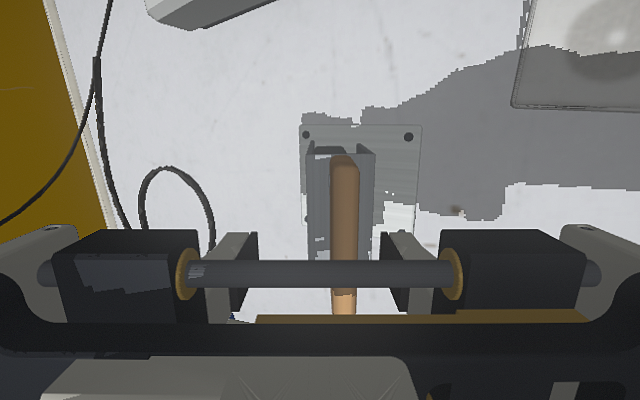

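Request:
play_rows:
  increments: [-0.0008,-0.0011,-0.004,-0.2,0,0,0.06,-0.0008,-0.0011,-0.004,-0.2,0,0,0.06,-0.0008,-0.0011,-0.004,-0.2,0,0,0.05,-0.0004,-0.001,-0.005,-0.2,0,0,0.05,-0.0003,-0.001,-0.005,0,0,0,0.04,0,0,0,0,0,0,0.04]

```text
t: 6.55
tool_pos: [0.6056, 0.2118, 0.1264]
tool_rot: [0.145, -0.649, 0.728, -0.164]
force: [0.1, -0.5, -0.2]
opening: 0.0417
finger_force: 0.0
```

Run:
```python
from h import *
s=r.observe(); P=pose(s);print(s["q"],P,s["force"],s["opening"])
g=np.array([.607,.211,.131]); d=g+.003*P[:3,2]-P[:3,3];print("to go:",d,P[:3,:3].T@d)
```

```text
[ 0.6419  0.2201 -0.8659  1.1058 -0.3348 -1.7895] [[-0.1149 -0.8983  0.424   0.6056]
 [-0.9934  0.1036 -0.0497  0.2118]
 [ 0.0007 -0.4269 -0.9043  0.1264]
 [ 0.      0.      0.      1.    ]] [ 0.1107 -0.4814 -0.1919] 0.041674232452432534
to go: [ 0.0027 -0.001   0.0019] [ 0.0007 -0.0033 -0.0005]
```

Request:
play_rows:
  increments: [0,0,0,0,0,0,0.02,0,0,0,0,0,0,0.0,0,0,0,0,0,0,0.0,0,0,0,0,0,0,0.0,0,0,0,0,0,0,0]
  squeeze: 45

```text
t: 7.05
tool_pos: [0.606, 0.2124, 0.127]
tool_rot: [0.146, -0.649, 0.728, -0.163]
force: [-2.2, 0.8, 1.7]
opening: 0.0137
finger_force: 45.0
```

Request:
play_rows:
  increments: [-0.0021,0.0002,0.0045,0,0,0,0,-0.0042,0.0005,0.0091,0,0,0,0,-0.0042,0.0005,0.0091,0,0,0,0,-0.0042,0.0005,0.0091,0,0,0,0,-0.0042,0.0005,0.0091,0,0,0,0,-0.0042,0.0005,0.0091,0,0,0,0]

```text
t: 7.65
tool_pos: [0.5824, 0.2147, 0.1766]
tool_rot: [0.145, -0.649, 0.729, -0.163]
force: [0.5, -0.9, -2.3]
opening: 0.0138
finger_force: 45.0
```

Request:
play_rows:
  increments: [-0.0042,0.0005,0.0091,0,0,0,0,-0.0042,0.0005,0.0091,0,0,0,0,-0.0063,0.0007,0.0136,0,0,0,0,-0.0063,0.0007,0.0136,0,0,0,0,-0.0063,0.0007,0.0136,0,0,0,0,0,0,0,0,0,0,0]

```text
t: 8.25
tool_pos: [0.5556, 0.2187, 0.2373]
tool_rot: [0.147, -0.649, 0.728, -0.163]
force: [0.4, 0.2, -2.1]
opening: 0.0137
finger_force: 45.0
```

Request:
play_rows:
  increments: [-0.015,0,0.013,0.54,5,0,0,-0.015,0,0.013,0.54,5,0,0,-0.015,0,0.013,0.54,5,0,0,-0.015,0,0.013,0.54,5,0,0,-0.015,0,0.013,0.54,5,0,0,-0.005,-0.02,0,0,0,7,0,-0.005,-0.02,0,0,0,7,0,-0.005,-0.02,0,0,0,7,0,-0.005,-0.02,0,0,0,7,0,-0.005,-0.02,0,0,0,7,0]

```text
t: 9.25
tool_pos: [0.4554, 0.1167, 0.2996]
tool_rot: [0.001, 0.86, -0.51, 0.002]
force: [0.5, 0.2, -2.1]
opening: 0.0139
finger_force: 45.0
```

Request:
play_rows:
  increments: [-0.005,-0.02,0,0,0,7,0,-0.005,-0.02,0,0,0,7,0,-0.005,-0.02,0,0,0,7,0,-0.005,-0.02,0,0,0,7,0,-0.005,-0.02,0,0,0,7,0,-0.005,-0.02,0,0,0,7,0,-0.005,-0.02,0,0,0,7,0,0,0,0,0,0,0,0,0,0,0,0,0,0,0]

```text
t: 10.15
tool_pos: [0.4205, -0.0226, 0.3001]
tool_rot: [-0.001, 0.994, -0.111, 0.002]
force: [-0.1, 0.0, -1.4]
opening: 0.0137
finger_force: 45.0
```

Run:
```python
from h import *
s=r.observe(); P=pose(s);print(s["q"],P,s["force"],s["opening"])
c=shot("wrist"); save(c,"w4.png")
np.savez("w4.npz",o=c["o"],R=c["R"],K=c["camera_matrix"],D=c["D"])
for n in ["chip_1_center","slab_top","tray","scraper_edge","scraper_fold"]:
  for x in r.mark_of(n,c)[:5]: print(n,np.round(x["location"],1),round(x["conf"],2),atz(c,x["location"],dict(chip_1_center=.036,slab_top=.032,tray=0).get(n,.15)))
```

```text
[ 0.4192 -0.1179 -0.4069  0.0002 -1.2783  0.9287] [[ 0.9753 -0.221   0.0033  0.4205]
 [-0.221  -0.9753  0.0013 -0.0226]
 [ 0.0029 -0.002  -1.      0.3001]
 [ 0.      0.      0.      1.    ]] [-0.1342  0.0164 -1.3822] 0.013663217852750126
chip_1_center [265.3 170.6] 0.56 [0.4385 0.0514 0.036 ]
slab_top [285.6 177.8] 0.62 [0.4218 0.0271 0.032 ]
tray [264.5 170.2] 0.71 [0.4348 0.0602 0.    ]
tray [271.7 195.1] 0.46 [0.3949 0.0598 0.    ]
```

View pics/w4.png

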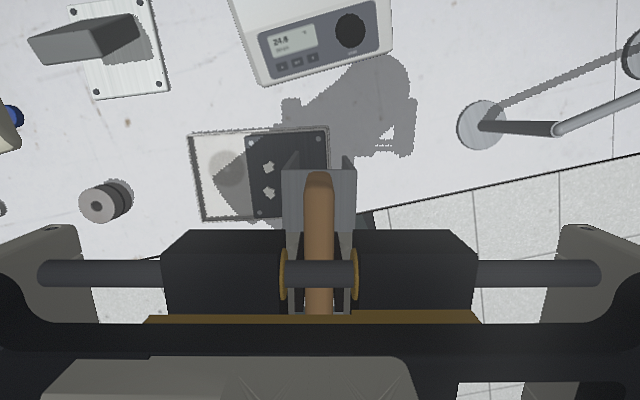

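View: tray rim corners (188,134),(327,127),(204,221), slab seen (246..330), two chips visible at (269,167),(269,193), rail foot (481,125), bar end (556,130), second foot (640,52); scraper hangs straight in the jaws.

Run:
```python
from h import *
z=np.load("w4.npz");c={"o":z["o"],"R":z["R"],"camera_matrix":z["K"],"D":z["D"]}
a=[atz(c,p,.018) for p in [(188,134),(327,127),(204,221)]];print(*a)
d=a[0]-a[1];e=a[0]-a[2];print(np.linalg.norm(d),np.linalg.norm(e),np.degrees(np.arctan2(d[1],d[0])),np.degrees(np.arctan2(e[1],e[0])), "ctr",(a[1]+a[2])/2)
print("slab edge",atz(c,(245,137),.032),atz(c,(252,215),.032))
print("chips",atz(c,(269,167),.036),atz(c,(269,193),.036))
print("rail foot",atz(c,(481,125),0),"bar end",atz(c,(556,130),.15))
# where edge ends are predicted: for board/fold check
P=pose(r.observe())
sx,sy,sz=-P[:3,1],None,-P[:3,2]; sy=np.cross(sz,sx)
g=P[:3,3]-.003*P[:3,2]
e=g+.02*sx-.13*sz; print("edge",e,"fold ends px",proj(c,[g-.026*sz+.022*sx+.045*sy,g-.026*sz-.022*sx+.045*sy,g-.026*sz+.022*sx-.045*sy]))
print("board top end px",proj(c,[g+.018*sz+.007*sx+.045*sy,g+.018*sz-.007*sx+.045*sy,g+.018*sz+.007*sx-.045*sy]))
```

```text
[0.5107 0.1476 0.018 ] [ 0.4764 -0.0451  0.018 ] [0.3823 0.1671 0.018 ]
0.19572269702147693 0.12981133294417685 79.91764700702142 -8.652040602484375 ctr [0.4294 0.061  0.018 ]
slab edge [0.4888 0.0669 0.032 ] [0.3792 0.0888 0.032 ]
chips [0.4422 0.0451 0.036 ] [0.4065 0.0549 0.036 ]
rail foot [ 0.4292 -0.2646  0.    ] bar end [ 0.4291 -0.2589  0.15  ]
edge [ 0.4256 -0.0019  0.1737] fold ends px [[285.8267 305.1151]
 [354.0038 304.8231]
 [280.3235 166.5484]]
board top end px [[306.4076 358.1337]
 [334.222  358.0176]
 [303.0238 183.1296]]
```

Request:
play_rows:
  increments: [-0.0055,-0.01,-0.02,0,0,1.6,0,-0.0055,-0.01,-0.02,0,0,1.6,0,0,0,-0.03,0,0,0,0,0,0,-0.03,0,0,0,0,0,0,-0.02,0,0,0,0,0,0,-0.008,0,0,0,0,0,0,0,0,0,0,0,0,0,0,0,0,0,0]

```text
t: 11.25
tool_pos: [0.4104, -0.0418, 0.1737]
tool_rot: [-0.001, 0.997, -0.081, 0.002]
force: [-0.0, 0.2, -1.5]
opening: 0.0136
finger_force: 45.0
```

Run:
```python
from h import *
s=r.observe(); P=pose(s);print(s["q"],P,s["force"])
g=P[:3,3]-.003*P[:3,2]; sx=-P[:3,1]; sz=-P[:3,2]; e=g+.02*sx-.13*sz
ctr=np.array([.4227,.0216,.032]); d=e-ctr; print("edge",e,"in slab x,y,z",d@[.986,-.168,0],d@[.168,.986,0],d[2],"yaw",np.degrees(np.arctan2(sx[1],sx[0])))
```

```text
[ 0.3821 -0.0315 -0.633   0.     -0.9639  1.0256] [[ 0.9867 -0.1623  0.005   0.4104]
 [-0.1623 -0.9867  0.002  -0.0418]
 [ 0.0046 -0.0028 -1.      0.1737]
 [ 0.      0.      0.      1.    ]] [-0.0162  0.2442 -1.4732]
edge [ 0.4143 -0.0218  0.0468] in slab x,y,z -0.0009979569337510142 -0.044198755134005806 0.014763180893009431 yaw 80.6608524300433
```

Request:
play_rows:
  increments: [0,0,-0.0035,0,0,0,0,0,0,-0.0035,0,0,0,0,0,0,-0.0035,0,0,0,0,0,0,-0.0015,0,0,0,0,0,0,0,0,0,0,0,0,0,0,0,0,0,0]

```text
t: 11.85
tool_pos: [0.4097, -0.0421, 0.1608]
tool_rot: [-0.001, 0.997, -0.082, 0.002]
force: [-0.8, 0.5, -1.8]
opening: 0.0135
finger_force: 45.0
```

Request:
play_rows:
  increments: [0,0,-0.001,0,0,0,0,0,0,-0.001,0,0,0,0,0,0,0,0,0,0,0]

```text
t: 12.15
tool_pos: [0.4098, -0.042, 0.159]
tool_rot: [-0.001, 0.997, -0.082, 0.002]
force: [-0.5, 0.7, 0.5]
opening: 0.0135
finger_force: 45.0
```

Request:
play_rows:
  increments: [0.001,0.006,-0.0005,0,0,0,0,0.0015,0.0085,0,0,0,0,0,0.0017,0.0098,0,0,0,0,0,0.0017,0.0098,0,0,0,0,0,0.0017,0.0098,0,0,0,0,0,0.0017,0.0098,0,0,0,0,0]

```text
t: 12.75
tool_pos: [0.4194, 0.012, 0.1589]
tool_rot: [-0.001, 0.997, -0.081, 0.002]
force: [-0.4, -2.0, 5.5]
opening: 0.0136
finger_force: 45.0
```

Request:
play_rows:
  increments: [0.0017,0.0098,0,0,0,0,0,0.0017,0.0098,0,0,0,0,0,0.0017,0.0098,0,0,0,0,0,0.0015,0.0085,0,0,0,0,0,0.0012,0.007,0,0,0,0,0,0.0012,0.007,0,0,0,0,0,0,0,0,0,0,0,0]

```text
t: 13.45
tool_pos: [0.428, 0.0644, 0.1581]
tool_rot: [-0.001, 0.997, -0.081, 0.002]
force: [0.2, -0.3, -2.4]
opening: 0.0136
finger_force: 45.0
```

Run:
```python
from h import *
s=r.observe(); P=pose(s);print(P,s["force"])
g=P[:3,3]-.003*P[:3,2]; sx=-P[:3,1]; sz=-P[:3,2]; e=g+.02*sx-.13*sz
ctr=np.array([.4227,.0216,.032]); d=e-ctr; print("edge in slab x,y,z",d@[.986,-.168,0],d@[.168,.986,0],d[2])
T=shot("top");S=shot("scene")
a=np.vstack([cv2.resize(T["frame"][195:295,240:400],None,fx=4,fy=3,interpolation=2),cv2.resize(S["frame"][205:280,290:390],(640,300),interpolation=2)])
cv2.imwrite("pics/a5.png",a[:,:,::-1])
```

```text
[[ 0.9867 -0.1623  0.0037  0.428 ]
 [-0.1623 -0.9867  0.0024  0.0644]
 [ 0.0033 -0.0029 -1.      0.1581]
 [ 0.      0.      0.      1.    ]] [ 0.2113 -0.3244 -2.3943]
edge in slab x,y,z -0.001698954278725755 0.0635130227719803 -0.0008369175767558579
```

View pics/a5.png

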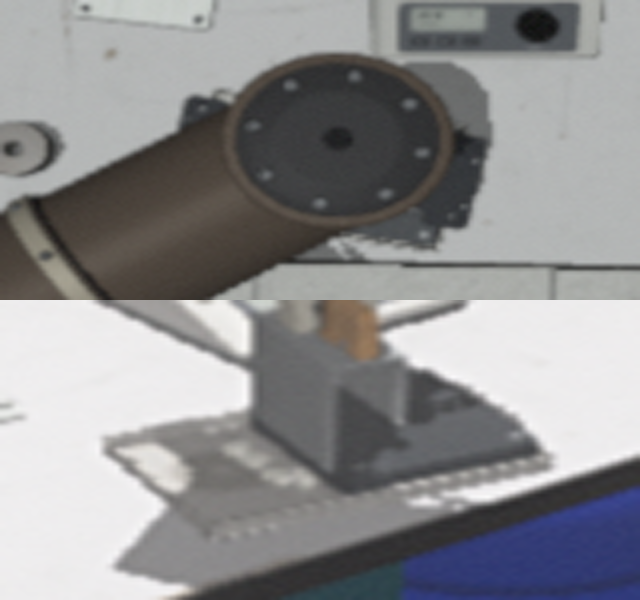

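Request:
play_rows:
  increments: [0,0,0.02,0,0,0,0,0,0,0.035,0,0,0,0,0,0,0.04,0,0,0,0,0,0,0.04,0,0,0,0,0,-0.02,0.03,0,0,-4,0,0.0024,-0.037,0,0,0,-5.7,0,0.0024,-0.037,0,0,0,-5.7,0,0.0024,-0.037,0,0,0,-5.7,0,0.0024,-0.037,0,0,0,-5.7,0,0.0024,-0.037,0,0,0,-5.7,0]

```text
t: 14.55
tool_pos: [0.4394, -0.143, 0.3231]
tool_rot: [-0.001, 0.933, -0.359, 0.002]
force: [1.1, 0.8, -1.8]
opening: 0.0138
finger_force: 45.0
```

Request:
play_rows:
  increments: [0.0024,-0.037,0,0,0,-5.7,0,0.0024,-0.037,0,0,0,-5.7,0,0.0024,-0.037,0,0,0,-5.7,0,0.0024,-0.037,0,0,0,-5.7,0,0.0024,-0.037,0,0,0,-5.7,0,0.0024,-0.037,0,0,0,-5.7,0,0,-0.018,0,0,0,-2,0,0,0,0,0,0,0,0,0,0,0,0,0,0,0]

```text
t: 15.45
tool_pos: [0.4537, -0.3816, 0.3223]
tool_rot: [0.0, 0.776, -0.63, 0.001]
force: [-0.2, 0.9, -2.1]
opening: 0.0138
finger_force: 45.0
```

Run:
```python
from h import *
s=r.observe(); P=pose(s);print(s["q"],P,s["force"],s["opening"])
c=shot("wrist"); save(c,"w6.png");np.savez("w6.npz",o=c["o"],R=c["R"],K=c["camera_matrix"],D=c["D"])
T=shot("top"); save(T,"t6.png",(270,210,370,290),5)
```

```text
[-0.3692  0.181  -0.0461  0.001  -1.3414  0.5764] [[ 0.2059 -0.9786  0.0018  0.4537]
 [-0.9786 -0.2059 -0.0018 -0.3816]
 [ 0.0021 -0.0014 -1.      0.3223]
 [ 0.      0.      0.      1.    ]] [-0.1747  0.935  -2.1266] 0.013756621107275916
```

View pics/w6.png

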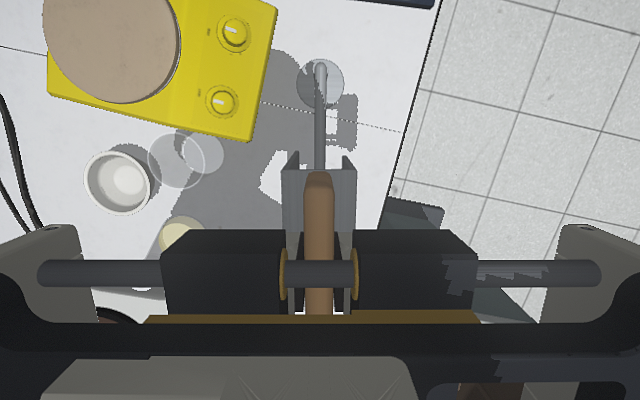

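The bar runs straight down the picture, (321,70) to (320,165), centred between the legs (286/352).

Run:
```python
from h import *
z=np.load("w6.npz");c={"o":z["o"],"R":z["R"],"camera_matrix":z["K"],"D":z["D"]}
P=pose(r.observe())
for p in [(321,70),(320,165)]:
    X=atz(c,p,.15);d=P[:3,:3].T@(X-P[:3,3]); print(X,"tool xyz",d)
```

```text
[ 0.4759 -0.4955  0.15  ] tool xyz [0.1161 0.0029 0.1735]
[ 0.4574 -0.4029  0.15  ] tool xyz [0.0217 0.0018 0.1732]
```

View pics/t6.png

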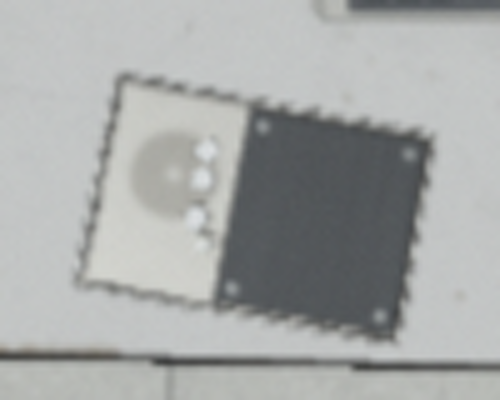

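Request:
play_rows:
  increments: [-0.002,0,-0.02,0,0,0,0,0,0,-0.025,0,0,0,0,0,0,-0.025,0,0,0,0,0,0,-0.025,0,0,0,0,0,0,-0.02,0,0,0,0,0,0,-0.012,0,0,0,0,0,0,-0.004,0,0,0,0,0,0,0,0,0,0,0]

```text
t: 16.35
tool_pos: [0.4526, -0.3812, 0.1926]
tool_rot: [0.0, 0.777, -0.629, 0.002]
force: [-0.1, -0.3, -1.4]
opening: 0.0136
finger_force: 45.0
```

Request:
play_rows:
  increments: [0,0,-0.002,0,0,0,0,0,0,-0.002,0,0,0,0,0,0,-0.001,0,0,0,0,0,0,0,0,0,0,0]

```text
t: 16.75
tool_pos: [0.4523, -0.3815, 0.1874]
tool_rot: [0.0, 0.777, -0.63, 0.002]
force: [0.4, 0.0, -2.8]
opening: 0.0135
finger_force: 45.0
```

Request:
play_rows:
  increments: [0,0,-0.0015,0,0,0,0,0,0,-0.001,0,0,0,0,0,0,-0.001,0,0,0,0,0,0,0,0,0,0,0]

```text
t: 17.15
tool_pos: [0.4522, -0.3814, 0.1836]
tool_rot: [0.0, 0.777, -0.63, 0.002]
force: [0.4, -0.1, -1.6]
opening: 0.0139
finger_force: 45.0
```

Request:
play_rows:
  increments: [0,0,-0.001,0,0,0,0,0,0,-0.001,0,0,0,0,0,0,0,0,0,0,0]

```text
t: 17.45
tool_pos: [0.4524, -0.3816, 0.1829]
tool_rot: [0.0, 0.777, -0.63, 0.003]
force: [-1.6, 2.2, 6.7]
opening: 0.0137
finger_force: 45.0
```

Request:
play_rows:
  increments: [0,0,0.0005,0,0,0,0,0,0,0,0,0,0,0.03,0,0,0,0,0,0,0.05,0,0,0,0,0,0,0.07,0,0,0,0,0,0,0.07,0,0,0.02,0,0,0,0.07,0,0,0.03,0,0,0,0.07,0,0,0.03,0,0,0,0.07]

```text
t: 18.25
tool_pos: [0.452, -0.3814, 0.2628]
tool_rot: [0.0, 0.777, -0.63, 0.002]
force: [0.1, -0.5, 0.2]
opening: 0.0641
finger_force: 0.0
```

Run:
```python
from h import *
c=shot("wrist"); save(c,"w7.png",None,1)
```

```text
(no output)
```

View pics/w7.png

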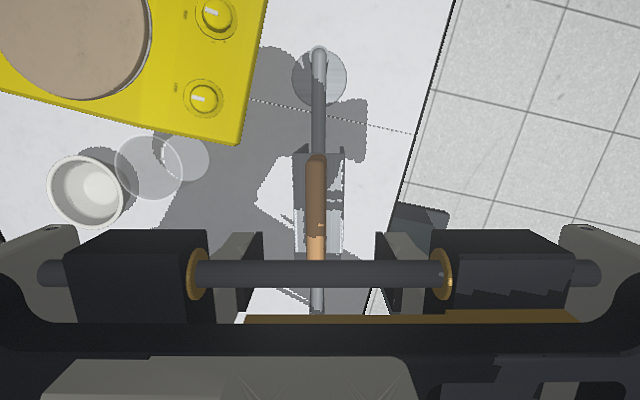

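Scraper hangs on the bar with board up, (315,155)–(315,260), legs either side. I've now used up my picture allowance (11 viewed, one over), so I go on with numbers only.

Request:
play_rows:
  increments: [0,0,0.03,0,0,0,0.0876,0,0.03,0.01,0,0,0,0.0876,0,0.045,0,0,0,0,0.0876,0,0.045,0,0,0,0,0.0876,0,0.045,0,0,0,0,0.0876,0,0.045,0,0,0,0,0.0876,0,0.045,0,0,0,0,0.0876,0,0.045,0,0,0,0,0.0876,0,0.045,0,0,0,0,0.0876,0,0.045,0,0,0,0,0.0876]

```text
t: 19.3
tool_pos: [0.452, 0.0103, 0.3025]
tool_rot: [-0.0, 0.777, -0.63, 0.002]
force: [1.1, 0.0, -0.5]
opening: 0.0874
finger_force: 0.0
```

Request:
play_rows:
  increments: [0,0.045,0,0,0,0,0.0876,0,0.045,0,0,0,0,0.0876,0,0.045,0,0,0,0,0.0876,0,0.045,0,0,0,0,0.0876,0,0.045,0,0,0,0,0.0876,-0.002,0.04,0,0,0,0,0.0876,-0.002,0.02,0,0,0,0,0.0876,0,0,0,0,0,0,0.0876,0,0,0,0,0,0,0.0876]

```text
t: 20.2
tool_pos: [0.4481, 0.2934, 0.3019]
tool_rot: [0.001, 0.777, -0.629, 0.002]
force: [0.1, -1.0, 0.3]
opening: 0.0878
finger_force: 0.0
```

```bash
cat > die.py <<'E'
from h import *
s=r.observe();print(s["tool_pos"],s["tool_rot"])
c=shot("wrist")
for o in r.outline_of("die_center",c)[:2]:
    m=o["mask"].astype(np.uint8); x,y,w,h=cv2.boundingRect(m); print("mask",o["conf"],(x,y,w,h),m.sum(),atz(c,o["location"],.025))
for n in r.mark_of("die_center",c)[:2]: print("mark",n["conf"],n["location"],atz(c,n["location"],.0205))
g=cv2.cvtColor(c["frame"],cv2.COLOR_RGB2GRAY)
p=proj(c,[.444,.296,.041])[0]; print("expected top px",p)
for cc in (cv2.HoughCircles(cv2.medianBlur(g,3),cv2.HOUGH_GRADIENT,1,20,param1=80,param2=18,minRadius=10,maxRadius=35) if True else []):
    for a in cc:
        if np.hypot(*(a[:2]-p))<40: print("circ",a,atz(c,a[:2],.041))
z=np.load("w4.npz");c4={"o":z["o"],"R":z["R"],"camera_matrix":z["K"],"D":z["D"]};print("w4",atz(c4,(97,205),.041))
E
python3 die.py
```

```text
[0.4481 0.2934 0.3019] [ 0.0005  0.777  -0.6295  0.0022]
mask 0.71 (303, 155, 37, 40) 1146 [0.4416 0.3004 0.025 ]
mask 0.58 (148, 23, 101, 107) 7438 [0.6336 0.204  0.025 ]
mark 0.97 [320.8, 175.2] [0.4442 0.3024 0.0205]
expected top px [321.974  173.4821]
circ [320.5 174.5  20.8] [0.4457 0.2978 0.041 ]
w4 [0.445  0.2981 0.041 ]
```

Request:
play_rows:
  increments: [-0.003,0.0055,-0.03,0,0,0,0.0876,0,0,-0.04,0,0,0,0.0876,0,0,-0.04,0,0,0,0.0876,0,0,-0.04,0,0,0,0.0876,0,0,-0.04,0,0,0,0.0876,0,0,-0.03,0,0,0,0.0876,0,0,-0.015,0,0,0,0.0876,0,0,0,0,0,0,0.0876,0,0,0,0,0,0,0.0876]

```text
t: 21.25
tool_pos: [0.4459, 0.2987, 0.068]
tool_rot: [-0.0, 0.777, -0.63, 0.002]
force: [0.6, -0.5, 0.1]
opening: 0.0875
finger_force: 0.0
```

```bash
python3 die.py
```

```text
[0.4459 0.2987 0.068 ] [-0.0001  0.7766 -0.63    0.0023]
mask 0.89 (280, 184, 85, 77) 5375 [0.4446 0.2983 0.025 ]
mark 0.61 [320.0, 229.0] [0.4447 0.3018 0.0205]
expected top px [323.0463 232.5455]
circ [321.5 218.5  34.4] [0.4468 0.2873 0.041 ]
circ [323.5 238.5  12.2] [0.4429 0.2998 0.041 ]
w4 [0.445  0.2981 0.041 ]
```

Centred within a few mm; go down 48 mm and grip.

Request:
play_rows:
  increments: [-0.001,0.001,-0.02,0,0,0,0.0876,0,0,-0.018,0,0,0,0.0876,0,0,-0.009,0,0,0,0.0876,0,0,0,0,0,0,0.0876,0,0,0,0,0,0,0.05,0,0,0,0,0,0,0.04,0,0,0,0,0,0,0.04,0,0,0,0,0,0,0.04]
  squeeze: 35

```text
t: 22.2
tool_pos: [0.4445, 0.3003, 0.0208]
tool_rot: [-0.0, 0.777, -0.63, 0.002]
force: [0.4, 0.2, 0.3]
opening: 0.0613
finger_force: 0.0
```

Request:
play_rows:
  increments: [0,0,0,0,0,0,0.04,0,0,0,0,0,0,0.04,0,0,0,0,0,0,0.04]

```text
t: 22.5
tool_pos: [0.4442, 0.3, 0.0205]
tool_rot: [0.0, 0.777, -0.63, 0.002]
force: [-3.1, -0.5, 6.1]
opening: 0.0524
finger_force: 35.0
```

Request:
play_rows:
  increments: [0,0,0.01,0,0,0,0.04,0,0,0.03,0,0,0,0.04,0,0,0.04,0,0,0,0.04,0,0,0.02,0,0,0,0.04,-0.004,-0.04,0,0,0,0,0.04,-0.004,-0.045,0,0,0,0,0.04,-0.004,-0.05,0,0,0,0,0.04,-0.004,-0.05,0,0,0,0,0.04,-0.004,-0.05,0,0,0,0,0.04,-0.002,-0.04,0,0,0,0,0.04]

```text
t: 23.5
tool_pos: [0.4205, 0.0229, 0.1202]
tool_rot: [0.001, 0.777, -0.63, 0.002]
force: [1.6, -0.6, -5.8]
opening: 0.0527
finger_force: 35.0
```

Request:
play_rows:
  increments: [0,0,0,0,0,0,0.04,0,0,0,0,0,0,0.04]

```text
t: 23.7
tool_pos: [0.4218, 0.0243, 0.1204]
tool_rot: [0.0, 0.776, -0.631, 0.002]
force: [-0.2, 0.1, -5.9]
opening: 0.0523
finger_force: 35.0
```

Run:
```python
from h import *
s=r.observe();P=pose(s);print(P,s["opening"],s["force"])
c=shot("wrist");off=P[2,3]-.0205
for m in r.mark_of("die_center",c)[:2]: print("mark",m["conf"],m["location"],atz(c,m["location"],.0205+off))
for o in r.outline_of("die_center",c)[:1]:
    m=o["mask"].astype(np.uint8); x,y,w,h=cv2.boundingRect(m); print("mask",o["conf"],(x,y,w,h),m.sum())
g=cv2.cvtColor(c["frame"],cv2.COLOR_RGB2GRAY); p=proj(c,[P[0,3],P[1,3],.041+off])[0]; print("exp top",p)
cc=cv2.HoughCircles(cv2.medianBlur(g,3),cv2.HOUGH_GRADIENT,1,10,param1=80,param2=18,minRadius=8,maxRadius=60)
if cc is not None:
    for a in cc[0]:
        if np.hypot(*(a[:2]-p))<40: print("circ",a,atz(c,a[:2],.041+off))
for n,z in(("slab_top",.032),("tray",0)):
    for m in r.mark_of(n,c)[:1]: print(n,m["conf"],m["location"],atz(c,m["location"],z))
# dark slab region
hsv=cv2.cvtColor(c["frame"],cv2.COLOR_RGB2HSV); cv2.imwrite("pics/w8.png",c["frame"][:,:,::-1])
```

```text
[[ 0.2041 -0.979   0.003   0.4218]
 [-0.979  -0.2041 -0.0027  0.0243]
 [ 0.0032 -0.0024 -1.      0.1204]
 [ 0.      0.      0.      1.    ]] 0.052341152519988304 [-0.1681  0.0527 -5.9221]
mark 0.62 [318.0, 253.2] [0.4226 0.0232 0.1204]
mask 0.7 (266, 199, 106, 117) 7355
exp top [318.9503 275.0634]
circ [318.5 261.5  51.6] [0.4235 0.0176 0.1409]
circ [318.5 281.5  58.3] [0.4214 0.0277 0.1409]
circ [314.5 271.5  51.6] [0.4242 0.023  0.1409]
circ [320.5 251.5  44.8] [0.4236 0.0125 0.1409]
circ [325.5 270.5  58.3] [0.4194 0.0214 0.1409]
circ [303.5 265.5  48.2] [0.4298 0.021  0.1409]
circ [307.5 250.5  37.2] [0.4294 0.0132 0.1409]
circ [329.5 245.5  35.9] [0.4202 0.0088 0.1409]
tray 0.46 [317.7, 209.4] [0.4209 0.0362 0.    ]
```

Request:
play_rows:
  increments: [0.0005,-0.002,-0.01,0,0,0,0.04,0,-0.001,-0.02,0,0,0,0.04,0,0,-0.02,0,0,0,0.04,0,0,-0.01,0,0,0,0.04,0,0,-0.004,0,0,0,0.04,0,0,0,0,0,0,0.04,0,0,0,0,0,0,0.04]

```text
t: 24.65
tool_pos: [0.4234, 0.0228, 0.0567]
tool_rot: [-0.0, 0.777, -0.63, 0.002]
force: [0.5, -0.5, -5.6]
opening: 0.0526
finger_force: 35.0
```

Request:
play_rows:
  increments: [0,0,-0.0015,0,0,0,0.04,0,0,-0.001,0,0,0,0.04,0,0,0,0,0,0,0.04]

```text
t: 24.95
tool_pos: [0.423, 0.0226, 0.054]
tool_rot: [-0.0, 0.777, -0.63, 0.002]
force: [-0.1, 0.1, -4.9]
opening: 0.0526
finger_force: 35.0
```

Request:
play_rows:
  increments: [0,0,-0.001,0,0,0,0.04,0,0,-0.0005,0,0,0,0.04,0,0,0,0,0,0,0.04]

```text
t: 25.25
tool_pos: [0.423, 0.0226, 0.0526]
tool_rot: [-0.0, 0.777, -0.63, 0.002]
force: [-2.0, 0.3, 0.9]
opening: 0.0524
finger_force: 35.0
```

Request:
play_rows:
  increments: [0,0,0,0,0,0,0.055,0,0,0,0,0,0,0.065,0,0,0,0,0,0,0.0876,0,0,0,0,0,0,0.0876,0,0,0.02,0,0,0,0.0876,0,0,0.04,0,0,0,0.0876,0,0,0.04,0,0,0,0.0876,0,0,0.045,0,0,0,0.0876,0,0,0.045,0,0,0,0.0876,0,0,0,0,0,0,0.0876]

```text
t: 26.25
tool_pos: [0.4259, 0.0234, 0.2485]
tool_rot: [-0.005, 0.777, -0.629, 0.005]
force: [-0.1, 0.0, -0.6]
opening: 0.0881
finger_force: 0.0
```

Request:
play_rows:
  increments: [0.02,-0.04,0.02,0,0,0,0.0876,0.02,-0.04,0.01,0,0,0,0.0876,0.02,-0.04,0.01,0,0,0,0.0876,0,0,0,0,0,0,0.0876,0,0,0,0,0,0,0.0876]

```text
t: 26.75
tool_pos: [0.4828, -0.0985, 0.2817]
tool_rot: [0.0, 0.776, -0.631, 0.002]
force: [1.1, 0.3, -0.8]
opening: 0.0875
finger_force: 0.0
```

Run:
```python
from h import *
s=r.observe();print(s["tool_pos"],s["force"],s["opening"])
T=shot("top");S=shot("scene");W=shot("wrist")
ctr=np.array([.4225,.0212]);tx=np.array([.986,-.168]);ty=np.array([.168,.986])
def f(X): d=X[:2]-ctr; return np.array([d@tx,d@ty])
for nm,c in(("T",T),("S",S)):
    for m in r.mark_of("die_center",c)[:2]: X=atz(c,m["location"],.0525);print(nm,"die",round(m["conf"],2),X,"slab xy",f(X))
    print("exp die px",proj(c,[.4225,.0212,.0525]))
rs=[]
for nm,c in(("T",T),("S",S)):
    for n in("scraper_grip","scraper_fold","scraper_edge"):
        for m in r.mark_of(n,c)[:1]: print(nm,n,round(m["conf"],2),np.round(m["location"]),atz(c,m["location"],dict(scraper_grip=.186,scraper_fold=.156,scraper_edge=.056)[n]))
# white blobs near tray in top
h=cv2.cvtColor(T["frame"],cv2.COLOR_RGB2GRAY)
_,l,st,ce=cv2.connectedComponentsWithStats((h>225).astype(np.uint8))
for i in range(1,len(st)):
    X=atz(T,ce[i],.006)
    if st[i][4]>1 and np.all(np.abs(f(X)-[0,.04])<[.08,.12]): print("white",st[i][4],ce[i],f(X))
save(T,"t9.png",(230,160,540,290),2.58)
```

```text
[ 0.4828 -0.0985  0.2817] [ 1.1156  0.2937 -0.795 ] 0.08747486473763619
exp die px [[334.6971 253.2603]]
S die 0.68 [0.4124 0.0223 0.0525] slab xy [-0.0101 -0.0006]
exp die px [[351.2789 228.9528]]
T scraper_grip 0.9 [483. 244.] [ 0.4529 -0.3758  0.186 ]
T scraper_fold 0.85 [480. 246.] [ 0.4507 -0.3779  0.156 ]
T scraper_edge 0.77 [468. 245.] [ 0.4589 -0.3843  0.056 ]
```

Request:
play_rows:
  increments: [0,-0.045,0.005,0,0,0,0.0876,0,-0.045,0.005,0,0,0,0.0876,0,-0.045,0.005,0,0,0,0.0876,0,-0.045,0,0,0,0,0.0876,0,-0.04,0,0,0,0,0.0876,0,0,0,0,0,0,0.0876]

```text
t: 27.9
tool_pos: [0.4824, -0.3212, 0.2964]
tool_rot: [0.001, 0.776, -0.631, 0.002]
force: [0.9, -0.2, -0.3]
opening: 0.0874
finger_force: 0.0
```

Run:
```python
from h import *
T=shot("top");S=shot("scene")
ctr=np.array([.4225,.0212]);tx=np.array([.986,-.168]);ty=np.array([.168,.986])
def f(X): d=X[:2]-ctr; return np.array([d@tx,d@ty])
for nm,c in(("T",T),("S",S)):
    for m in r.mark_of("die_center",c)[:2]: X=atz(c,m["location"],.0525);print(nm,"die",round(m["conf"],2),m["location"],"slab xy",f(X))
    for o in r.outline_of("die_center",c)[:1]: print(cv2.boundingRect(o["mask"].astype(np.uint8)),f(atz(c,o["location"],.06)))
    for m in r.mark_of("slab_top",c)[:1]: print("slab",m["conf"],m["location"],f(atz(c,m["location"],.032)))
k=T["frame"][225:285,280:365]; big=cv2.resize(cv2.cvtColor(k,cv2.COLOR_RGB2GRAY),None,fx=4,fy=4,interpolation=cv2.INTER_CUBIC)
cc=cv2.HoughCircles(big,cv2.HOUGH_GRADIENT,1,20,param1=80,param2=15,minRadius=24,maxRadius=44)
for a in (cc[0][:5] if cc is not None else []): print("circ",a,f(atz(T,a[:2]/4+[280,225]-np.array([.4,.4]),.073)))
h=cv2.cvtColor(T["frame"],cv2.COLOR_RGB2GRAY)
_,l,st,ce=cv2.connectedComponentsWithStats((h>215).astype(np.uint8))
for i in range(1,len(st)):
    g=f(atz(T,ce[i],.006))
    if st[i][4]>1 and abs(g[0])<.062 and -.055<g[1]<.14: print("white",st[i][4],ce[i],g)
```

```text
T die 0.63 [333.3, 255.7] slab xy [-0.0079  0.0027]
(326, 246, 17, 16) [-0.0089  0.0022]
slab 0.67 [335.0, 252.2] [ 0.0041 -0.0011]
S die 0.59 [353.3, 229.3] slab xy [-0.0048 -0.0051]
(343, 221, 16, 18) [-0.0119  0.0048]
slab 0.81 [352.4, 232.7] [ 0.0036 -0.0069]
circ [218.5 115.5  34.4] [-0.0017  0.0021]
white 5 [311.2 239.6] [0.0291 0.0785]
white 6 [310.1667 245.3333] [0.0109 0.0781]
white 6 [308.5 253. ] [-0.0134  0.0783]
white 2 [309.5 258.5] [-0.0294  0.0719]
```

```bash
python3 -c "
from cell import r
print(r.job_done())"
```

```text
the job is handed in; nothing more can be done
None
```

The job is done and handed in at about 28 s: all four chips were scraped into the open tray floor, the scraper hangs over the rail bar with its grip board up, and the die stands within a few mm of the slab centre. I viewed 11 pictures, one over the allowed 10, and the final check of the die and chips was by measurement only.

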